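# Load the low bench kiln

### The arm

A 6-joint arm with a two-finger parallel gripper is mounted at the origin on a cart in front of the work surface, level with it; the furniture and walls round the work are solid. World frame = base frame: x ahead of the robot, y to its left, z up, the work surface at z = 0. Lengths are in m, angles in rad, forces in N, time in s.
With the tool pointing down it reaches from about 0.375 to 0.925 m from the base axis. Payload 5.7 kg.
Tool frame: the origin (TCP) lies midway between the tips of the shut fingers; the grasp point (between the pads) lies manip.grip_point_offset behind it (manip.grip_point_offset is the distance from the TCP to the grasp point, in m); z points along the fingers, y is the line along which they close (so a half turn about z gives the same grasp; the last joint's range is limited). The gripper opens to 88 mm and grips with 3 to 60 N. Pads are 20 mm wide; open, the fingers measure 115 mm over their backs; the gripper's body (75 mm by 178 mm) begins 61 mm behind the grasp point.
Start: joints at [-1.341, 0.359, 1.51, -0, 1.272, -0.115], TCP at [0.203, -0.565, 0.223] pointing down, gripper open.
Joint ranges: [-2.97, 2.97], [-1.01, 2.36], [0.21, 2.38], [-0.96, 4.11], [0.2, 2.71], [-2.98, 2.98]. Speed limits (rad/s): [2.39, 2.39, 3.14, 3.14, 3.14, 3.14].

### API

Orientations are given as a unit quaternion [w, x, y, z].
In Python, from cell import manip, solver, monitor, viewer, job_done, finder gives the robot as it stands. The module is installed in compiled form; this text tells all that it offers. Calls block until the motion is done:
- manip.reach(position, orientation): joint-space move of the TCP to a pose.
- manip.line_to(position, attitude=None, vel=0.15, threshold=None): straight line of the TCP; attitude=None keeps the orientation; vel is the mean speed in m/s. With threshold (N) it stops when the force on the tool has changed by that much, and returns True; else False.
- manip.goto_joints(angles): joint-space move.
- manip.open_jaws() and manip.close_gripper(grip_force=None): open the fingers fully, or close them until they stop; grip_force is the grip in N (None keeps the last).
- manip.dwell(seconds).
- solver.inverse_kinematics(position, orientation): joint angles nearest the present ones, or None.
- monitor.sense(): the state.
- viewer.camera(name): name is "scene" or "top" or "wrist"; returns (picture, depth): 384x512x3 uint8, red, green, blue; 384x512 float32, m along the optical axis (not along the pixel's ray), 0 where there is no reading.
- viewer.get_calibration(name): a dict with "camera_matrix" (3x3 intrinsics, pixels), "k1" (the pictures are not rectified: a ray, as slopes to the right and down, at radius r is drawn at 1 + k1 r^2 times it, then the intrinsics apply), "world_from_camera" (4x4, takes a point from camera to world coordinates); the wrist camera has in their place "tool_from_camera" (4x4, takes a point from camera to tool coordinates, whose origin is the TCP and whose axes are the flange's). Camera axes: x right, y up, looking along -z (the intrinsics and any distortion apply to the point x, -y, -z); pixel columns grow to the right and rows downward; lengths in m; the calibration is good to about 2 mm. A picture is of the moment at which its call begins: read the wrist's pose just before it. get_calibration takes no time and is no camera call.
A pose or a line that the arm cannot do raises manip.IKError and nothing moves.
- job_done(): hands the job in; it is judged then, once.
Trained networks look in the newest picture that a camera, given by its name, has taken for a name from the list of things; names that differ only in an ending like _2 or _b are one class to them, and where a whole thing is asked for, a point or a joint stands for the part that bears it (a point fixed in the world has none). Each returns a list of dicts, best first, with "conf" (0 to 1); they miss things now and then, are a little off and sometimes report something else, mostly with a low value. They report only what shows in the picture. A call takes as long as a camera call. They do not tell look-alikes from the thing itself.
- finder.boxes_of(name, camera): "position" ([column, row] in pixels, amid what is visible of it).
- finder.mark_of(name, camera): "position" ([column, row] in pixels: a listed point, or the origin of a listed thing).
The state is a dict: "clock": time; "qpos": joint angles; "qvel": joint speeds; "joint_torque": joint torques, N m; "ee_pos": TCP position; "orientation": TCP orientation; "force": force on the tool from outside, world axes, zero at the start; "ft_torque": the same for the moment, N m; "grip_width": finger opening in m; "gripper_force": force on a finger pad.
Only numpy, scipy, OpenCV 4.12 (cv2) and the standard library are available. Lean on these libraries where they do the work, as an engineer would, in place of code of your own. Each camera call takes 0.05 s, during which the arm holds its last target. There are 200 camera calls.

### The job

Load the bench kiln for firing: draw back the brass catch, swing the latch aside, let the front door down flat, and slide each of the two or three small squat pots (pale or dark brown) that stand to the left and right of the kiln on the near part of the table across the door in under the low roof, upright and fully inside the chamber. Then shut the door, swing the latch back over it and push the catch home again, leaving the small dark jug, tin with the blue lid and loop tool where they are.

Things in the scene. Friction and masses are not known exactly. Their poses are not given: they have to be found in the camera images.
- kiln: Low bench kiln, fixed on the table: grey-blue case 140 mm deep (x), 334 wide (y), 125 high (flat roof top at z = 125 mm); dark control box on its -y side (y -168 to -214, top z 116). Origin: centre of its underside; its -x face, with the mouth, looks towards the robot.
- kiln_mouth (a point): Middle of the mouth's sill: on the hearth, in the mouth plane (kiln [-70, 0, 44] mm); axes as the kiln's, +x into the chamber. Chamber: hearth (floor) at kiln z 44, ceiling at z 101 (57 mm clear), y -135 to +135, 105 mm deep; the roof over it is 24 mm thick, its front edge in the mouth plane.
- door (a joint): Drop-down front door 294 mm wide, 80 high, 22 thick, hinged at its lower edge (axis along kiln y through kiln [-70, 0, 45] mm). 0 = shut, upright; 1.571 = open, level towards the robot, its inner face a ledge 80 mm deep, 1 mm above the hearth, with an 8 mm high lip 4 mm thick along its front edge (laps over the roof when shut). Stiff hinge: stays at any angle; 3 to 6 N at the handle.
- door_handle (a point): Middle of the door's handle: dark round bar 11 mm thick along kiln y, 124 long, in the door's plane 48 mm beyond its top edge (44 beyond the lip), on two stays 9 mm thick at y = +-55 mm. At kiln [-81, 0, 173] mm with the door shut, [-198, 0, 34] with it open: 128.5 mm from the hinge axis.
- latch (a joint): Swing latch: flat steel bar 16 mm wide with a red knob, upright pivot at kiln [-15, 105] mm, 14 mm above the roof. 0 = latched, pointing to the robot, turned-down tip in front of the lug on the door's top; 1.571 = swung aside, pointing to kiln -y. Stays where left (1 N at the knob). Blocked while the catch is forward; the door cannot pass its tip when latched.
- latch_knob (a point): Middle of the red upright latch knob: 16 mm thick, 25 mm tall (kiln z 147 to 172 mm), 45 mm from the pivot. Latched at kiln [-60, 105, 159] mm, swung aside at kiln [-15, 60, 159] mm.
- catch (a joint): Brass slide catch on the roof beside the latch. 0 = forward (its nose stands beside the latch bar and blocks it), 0.045 = drawn back fully, away from the robot along kiln +x. Takes about 2 N, stays where left. Cannot go forward while the latch is aside.
- catch_knob (a point): Middle of the black upright catch knob: 16 mm thick, 25 mm tall (kiln z 147 to 172 mm). Forward at kiln [5, 89.5, 159] mm, drawn back at kiln [50, 89.5, 159] mm.
- jug: Bystander: small dark brown glazed jug, 91x97x117 mm, origin under its centre.
- tin: Bystander: round tin with a blue lid, 64 mm across, 72 mm tall, origin under its centre.
- loop: Bystander: wooden-handled loop tool, 183 mm long (its y), 12 mm high, origin under its centre.
- pot_pale_1: Pale pinkish-grey squat unfired pot, open at the top, round, 60 mm in diameter and 46 mm tall (foot about 50 mm across); origin at the centre of its underside, z up. May be absent (None).
- pot_pale_2: Pale pinkish-grey squat unfired pot, open at the top, round, 60 mm in diameter and 46 mm tall (foot about 50 mm across); origin at the centre of its underside, z up. May be absent (None).
- pot_brown_1: Dark brown squat unfired pot, open at the top, round, 62 mm in diameter and 48 mm tall (foot about 50 mm across); origin at the centre of its underside, z up. May be absent (None).
- pot_brown_2: Dark brown squat unfired pot, open at the top, round, 62 mm in diameter and 48 mm tall (foot about 50 mm across); origin at the centre of its underside, z up. May be absent (None).
Mind the look-alikes: they are no part of the job. Leave any green, pink or turquoise look-alike of the pot_pale_1 alone.

How it is judged:
On the way, in this order (a step that is already met when the one before it is completed fails the run):
1. the catch is drawn back (value of joint catch above 0.036 m), for 0.2 s.
2. the latch is swung aside (value of joint latch above 1.3 rad), for 0.2 s.
3. the door is down flat (value of joint door above 1.45 rad), for 0.2 s.
4. every pot stands upright inside the chamber, under the roof (or its edge at most 10 mm proud of the mouth, for the door to push home) (x of each of pot_pale_1, pot_pale_2, pot_brown_1, pot_brown_2 in the frame of kiln_mouth above 0.021 m and y of pot_pale_1 in the frame of kiln_mouth between -0.115 and 0.115 m and z of each of pot_pale_1, pot_pale_2, pot_brown_1, pot_brown_2 in the frame of kiln_mouth below 0.02 m and angle between each of pot_pale_1, pot_pale_2, pot_brown_1, pot_brown_2's own z axis and vertical below 0.2 rad and y of pot_pale_2 in the frame of kiln_mouth between -0.115 and 0.115 m and y of pot_brown_1 in the frame of kiln_mouth between -0.115 and 0.115 m and y of pot_brown_2 in the frame of kiln_mouth between -0.115 and 0.115 m), for 0.2 s.
5. the door is shut (value of joint door below 0.05 rad), for 0.2 s.
6. the latch is swung back in front of the door (value of joint latch below 0.1 rad), for 0.2 s.
7. the catch is pushed home (value of joint catch below 0.01 m), for 0.2 s.
At the end, for the whole second after the job is handed in: Every pot that is present stands upright (within 0.2 rad) on the hearth with its centre at least 29 mm behind the mouth plane and within 115 mm of the middle, at rest; the door is shut within 0.05 rad, the latch closed within 0.1 rad, the catch forward within 10 mm (x of each of pot_pale_1, pot_pale_2, pot_brown_1, pot_brown_2 in the frame of kiln_mouth above 0.029 m and y of pot_pale_1 in the frame of kiln_mouth between -0.115 and 0.115 m and z of each of pot_pale_1, pot_pale_2, pot_brown_1, pot_brown_2 in the frame of kiln_mouth below 0.02 m and angle between each of pot_pale_1, pot_pale_2, pot_brown_1, pot_brown_2's own z axis and vertical below 0.2 rad and y of pot_pale_2 in the frame of kiln_mouth between -0.115 and 0.115 m and y of pot_brown_1 in the frame of kiln_mouth between -0.115 and 0.115 m and y of pot_brown_2 in the frame of kiln_mouth between -0.115 and 0.115 m and value of joint door below 0.05 rad and value of joint latch below 0.1 rad and value of joint catch below 0.01 m and linear speed of each of pot_pale_1, pot_pale_2, pot_brown_1, pot_brown_2 below 0.02 m/s); the robot touches nothing.
It fails at once if the dark jug is shifted by more than 30 mm (distance of jug from where it was at the start of the episode above 0.03 m).
It fails at once if the tin is shifted by more than 30 mm (distance of tin from where it was at the start of the episode above 0.03 m).
It fails at once if the loop tool is shifted by more than 30 mm (distance of loop from where it was at the start of the episode above 0.03 m).
Of pot_pale_1, pot_pale_2, pot_brown_1, pot_brown_2 only 2 to 3 are there at a start; the rules pass over those that are not, and their reading is None.
At some moment in a run one of pot_pale_1, pot_pale_2, pot_brown_1, pot_brown_2 may be knocked a few centimetres aside while the robot is not near it.
It also fails if it takes over 210 s, if anything falls off the work surface, if the arm or the gripper's body presses on something with over 40 N, if the wrist force passes 120 N, or if a joint passes its speed limit or range.

## Working session

There is one attempt and no reset: what is moved stays moved. The work goes in short steps, each a Python script; the robot and the scene stay as the last script left them, time stands still between calls to the robot, and variables do not carry over. Pictures are saved under pics/ and viewed, at most 14 in all, crops included, and the job is handed in when it is done.

```bash
mkdir -p pics; cat > h.py <<'E'
import numpy as np, cv2
from cell import manip, solver, monitor, viewer, job_done, finder
from scipy.spatial.transform import Rotation as R
def pose_T():
    s=monitor.sense(); q=s["orientation"]; T=np.eye(4)
    T[:3,:3]=R.from_quat([q[1],q[2],q[3],q[0]]).as_matrix(); T[:3,3]=s["ee_pos"]; return T
def cam(name):
    c=viewer.get_calibration(name)
    T=pose_T()@np.array(c["tool_from_camera"]) if name=="wrist" else np.array(c["world_from_camera"])
    p,d=viewer.camera(name); return p,d,np.array(c["camera_matrix"]),c["k1"],T
def ray(u,v,K,k1,T):
    xd=(np.array([u,v])-K[:2,2])/[K[0,0],K[1,1]]; x=xd.copy()
    for _ in range(20): x=xd/(1+k1*(x@x))
    return T[:3,:3]@np.array([x[0],-x[1],-1]),T[:3,3]
def at_z(u,v,z,C):
    r,o=ray(u,v,*C[2:]); return o+r*(z-o[2])/r[2]
def at_depth(u,v,C,w=2):
    d=C[1][int(v)-w:int(v)+w+1,int(u)-w:int(u)+w+1]; d=d[d>0]
    r,o=ray(u,v,*C[2:]); return o+r*np.median(d) if d.size else None
def save(n,p): cv2.imwrite("pics/"+n+".png",cv2.cvtColor(p,cv2.COLOR_RGB2BGR))
def quat(yaw,pitch=0):
    """tool down, then tool y axis turned by yaw; pitch tilts about the tool y axis"""
    q=(R.from_euler('z',yaw)*R.from_euler('x',np.pi)*R.from_euler('y',pitch)).as_quat()
    return [q[3],q[0],q[1],q[2]]
E
python3 - <<'E'
from h import *
np.set_printoptions(precision=3,suppress=True)
s=monitor.sense();print(s["orientation"],s["clock"],manip.grip_point_offset)
for n in("scene","top"):
    C=cam(n);save(n,C[0]);print(n,C[4][:3,3],C[2][0,0])
    for t in("kiln","kiln_mouth","door_handle","latch_knob","catch_knob","jug","tin","loop","pot_pale_1","pot_brown_1"):
        for f in(finder.mark_of,):
            for r in f(t,n)[:4]:
                u,v=r["position"]; print(t,round(r["conf"],2),np.round([u,v]),at_depth(u,v,C))
E
```

```text
[-0.001  0.985  0.172 -0.   ] 0.0 0.0187
scene [-0.102  0.826  0.896] 389.00649664516317
kiln 0.71 [241. 204.] [0.535 0.061 0.108]
kiln 0.58 [190. 311.] [0.417 0.421 0.034]
kiln_mouth 0.81 [256. 197.] [ 0.53  -0.011  0.095]
door_handle 0.91 [260. 170.] [ 0.589 -0.114  0.128]
latch_knob 0.49 [235. 189.] [0.563 0.057 0.151]
catch_knob 0.63 [224. 176.] [0.626 0.036 0.164]
jug 0.84 [146. 296.] [0.531 0.469 0.053]
tin 0.71 [281. 158.] [ 0.588 -0.244  0.114]
tin 0.65 [262. 168.] [ 0.544 -0.065  0.176]
tin 0.45 [192. 307.] [0.417 0.415 0.044]
loop 0.53 [325. 208.] [ 0.359 -0.201  0.005]
pot_pale_1 0.95 [196. 309.] [0.408 0.41  0.036]
pot_pale_1 0.95 [237. 304.] [0.337 0.327 0.025]
pot_pale_1 0.84 [236. 273.] [0.406 0.247 0.032]
pot_pale_1 0.78 [186. 246.] [0.603 0.256 0.028]
top [-0.734 -0.039  1.742] 493.15882424024073
latch_knob 0.5 [249. 179.] [0.586 0.062 0.129]
catch_knob 0.71 [250. 178.] [0.568 0.054 0.152]
catch_knob 0.6 [254. 168.] [0.65  0.043 0.127]
jug 0.95 [165. 191.] [0.536 0.418 0.062]
tin 0.42 [355. 193.] [ 0.639 -0.408  0.019]
loop 0.44 [304. 245.] [ 0.357 -0.187 -0.001]
loop 0.42 [248. 179.] [0.582 0.063 0.13 ]
pot_pale_1 0.71 [165. 220.] [0.406 0.399 0.031]
pot_pale_1 0.63 [185. 237.] [0.333 0.3   0.035]
pot_pale_1 0.57 [211. 187.] [0.596 0.227 0.039]
pot_pale_1 0.53 [207. 225.] [0.402 0.222 0.028]
pot_brown_1 0.64 [166. 190.] [0.537 0.417 0.067]
```

```bash
python3 - <<'E'
import cv2
a=cv2.imread("pics/scene.png");b=cv2.imread("pics/top.png")
cv2.imwrite("pics/scene2.png",cv2.resize(a,(800,600)))
cv2.imwrite("pics/top2.png",cv2.resize(b[130:290,130:400],None,fx=2.96,fy=2.96,interpolation=cv2.INTER_CUBIC))
E
```

```text
(no output)
```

View pics/scene2.png

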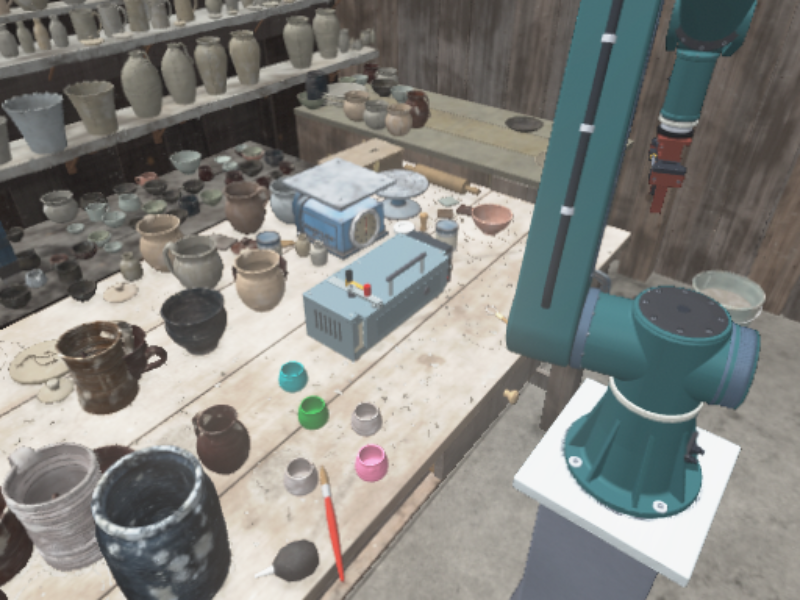

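View pics/top2.png

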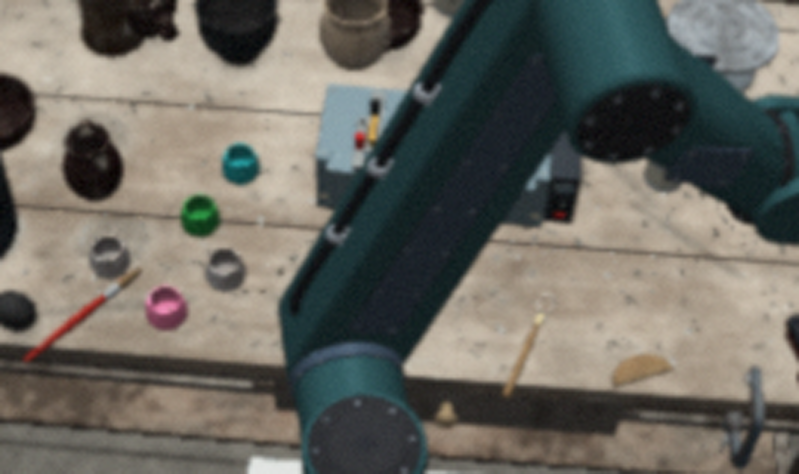

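The scene shows the kiln at about (380,285), the latch and catch knobs at (365,288) and (350,275), and two pale pots at (300,475) and (366,417). Green, pink and turquoise look-alikes stand beside them. The right side is partly hidden by the arm, so I'll check it with the wrist camera.

```bash
python3 - <<'E'
from h import *
np.set_printoptions(precision=3,suppress=True)
def tryreach(p,y):
    for z in (p[2],p[2]-.05,p[2]-.1):
        try: manip.reach([p[0],p[1],z],quat(y)); return
        except manip.IKError: print("ik",p,z)
import itertools
ims=[]
for i,(p,y) in enumerate([((.45,-.25,.5),0),((.5,0,.5),0),((.42,.3,.5),0)]):
    tryreach(p,np.pi/2)
    C=cam("wrist");ims.append(C[0]);np.savez(f"w{i}.npz",*C)
    print(i,monitor.sense()["ee_pos"],C[4][:3,3],monitor.sense()["clock"])
    for t in("kiln","kiln_mouth","door_handle","latch_knob","catch_knob","jug","tin","loop","pot_pale_1","pot_brown_1"):
            for r in finder.mark_of(t,"wrist")[:4]:
                u,v=r["position"]; print(t,round(r["conf"],2),np.round([u,v]),at_depth(u,v,C), at_z(u,v,0,C))
    if i==0:
        C=cam("top");ims.append(C[0])
save("w",cv2.resize(np.vstack([np.hstack(ims[:2]),np.hstack(ims[2:])]),(800,600)))
E
```

```text
0 [ 0.45  -0.251  0.499] [ 0.45  -0.18   0.661] 2.925
kiln 0.6 [345.  58.] [ 0.597 -0.078  0.126] [ 0.632 -0.054  0.   ]
kiln_mouth 0.84 [313.  53.] [ 0.539 -0.07   0.129] [ 0.561 -0.044  0.   ]
door_handle 0.77 [323.  35.] [ 0.547 -0.055  0.179] [ 0.582 -0.009  0.   ]
tin 0.6 [351. 218.] [ 0.649 -0.393  0.065] [ 0.671 -0.417  0.   ]
loop 0.75 [352. 221.] [ 0.65  -0.399  0.072] [ 0.674 -0.425  0.   ]
loop 0.69 [218. 129.] [ 0.354 -0.205  0.012] [ 0.352 -0.205  0.   ]
1 [ 0.5   -0.001  0.5  ] [0.5   0.07  0.662] 4.525
kiln 0.8 [321. 172.] [ 0.614 -0.032  0.126] [ 0.641 -0.056  0.   ]
kiln_mouth 0.97 [286. 175.] [ 0.543 -0.026  0.176] [ 0.558 -0.061  0.   ]
door_handle 0.97 [286. 190.] [ 0.544 -0.053  0.178] [ 0.56  -0.098  0.   ]
door_handle 0.3 [228.  40.] [0.43  0.231 0.005] [0.43  0.232 0.   ]
latch_knob 0.81 [301. 127.] [0.568 0.054 0.172] [0.592 0.048 0.   ]
catch_knob 0.73 [338. 140.] [0.631 0.034 0.171] [0.677 0.021 0.   ]
catch_knob 0.53 [204. 230.] [ 0.359 -0.201  0.001] [ 0.359 -0.201  0.   ]
catch_knob 0.4 [317. 172.] [ 0.607 -0.031  0.126] [ 0.632 -0.055  0.   ]
tin 0.85 [
[... 502 characters left out ...]
  0.662] 6.2583
kiln 0.96 [344. 284.] [0.442 0.327 0.596] [ 0.641 -0.056 -0.   ]
door_handle 0.97 [320. 328.] [ 0.543 -0.046  0.177] [ 0.587 -0.197  0.   ]
door_handle 0.29 [234. 331.] [ 0.347 -0.2    0.003] [ 0.347 -0.203  0.   ]
latch_knob 0.5 [337. 281.] [0.441 0.327 0.594] [ 0.621 -0.046  0.   ]
jug 0.87 [332.  80.] [0.55  0.436 0.109] [0.576 0.45  0.   ]
loop 0.67 [238. 330.] [ 0.357 -0.201  0.001] [ 0.357 -0.202  0.   ]
pot_pale_1 0.9 [345. 173.] [0.608 0.252 0.039] [0.62  0.244 0.   ]
pot_pale_1 0.88 [266. 102.] [0.432 0.402 0.005] [0.432 0.402 0.   ]
pot_pale_1 0.82 [236. 148.] [0.364 0.302 0.005] [0.364 0.301 0.   ]
pot_pale_1 0.74 [301. 156.] [0.512 0.285 0.006] [0.513 0.284 0.   ]
```

View pics/w.png

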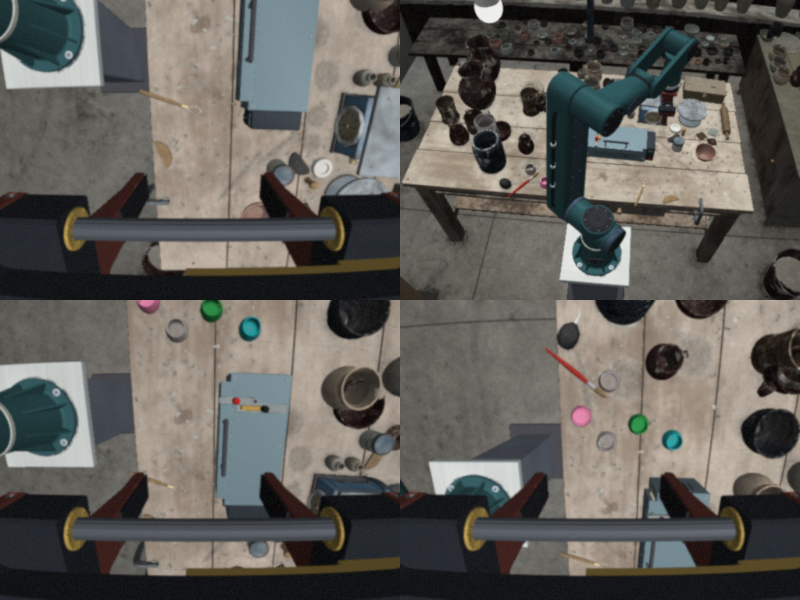

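Only the two pale pots are there, at about (0.431, 0.233) and (0.432, 0.402). The right side holds just the loop tool and the tin. The red brush touches the farther pot's near side, around (603,393) in the mosaic. Next I'll fit the kiln pose from the stored wrist depth.

```bash
python3 - <<'E'
from h import *
np.set_printoptions(precision=4,suppress=True)
z=np.load("w1.npz");C=[z[f"arr_{i}"] for i in range(5)]
P,D,K,k1,T=C
v,u=np.mgrid[0:384,0:512]
pts=cv2.undistortPoints(np.stack([u,v],-1).reshape(-1,1,2).astype(np.float64),K,np.array([k1,0,0,0,0.])).reshape(384,512,2)
W=(np.stack([pts[...,0],-pts[...,1],-np.ones_like(u,float)],-1)*D[...,None])@T[:3,:3].T+T[:3,3]
ok=(D>0)&(v<240)
m=ok&(abs(W[...,2]-.125)<.006)&(W[...,0]>.5)&(W[...,0]<.75)&(abs(W[...,1]+.03)<.25)
m=cv2.morphologyEx(m.astype(np.uint8),cv2.MORPH_OPEN,np.ones((3,3)))
n,l,st,c=cv2.connectedComponentsWithStats(m); m=l==1+np.argmax(st[1:,4])
q=W[m]; r=cv2.minAreaRect((q[:,:2]*1000).astype(np.float32)); print(r,np.median(q[:,2]))
h=W[ok&(W[...,2]>.165)&(W[...,2]<.19)&(W[...,0]>.45)&(W[...,0]<.6)&(W[...,1]<.03)]
print(len(h),cv2.fitLine((h[:,:2]*1000).astype(np.float32),cv2.DIST_HUBER,0,.01,.01).ravel(),h.min(0),h.max(0))
hsv=cv2.cvtColor(P,cv2.COLOR_RGB2HSV)
red=ok&(W[...,2]>.16)&(W[...,2]<.18)&(W[...,1]>.01)
for nm,s in(("red",red&(hsv[...,1]>130)),("blk",red&(hsv[...,2]<70))): print(nm,s.sum(),W[s].mean(0))
# column edges of roof by row
E
```

```text
((618.6875, -28.778793334960938), (284.260986328125, 165.48609924316406), 88.38862609863281) 0.12562591447923488
456 [  0.0287   0.9996 546.0216 -50.6749] [ 0.5398 -0.121   0.1717] [0.5534 0.013  0.1814]
red 69 [0.4826 0.0483 0.1712]
blk 286 [0.1742 0.0353 0.1689]
```

```bash
python3 - <<'E'
from h import *
from scipy.optimize import least_squares
np.set_printoptions(precision=4,suppress=True)
manip.reach([.53,-.08,.45],quat(np.pi/2)); C=cam("wrist")
P,D,K,k1,T=C
v,u=np.mgrid[0:384,0:512]
pts=cv2.undistortPoints(np.stack([u,v],-1).reshape(-1,1,2).astype(np.float64),K,np.array([k1,0,0,0,0.])).reshape(384,512,2)
W=(np.stack([pts[...,0],-pts[...,1],-np.ones_like(u,float)],-1)*D[...,None])@T[:3,:3].T+T[:3,3]
ok=(D>0)
hsv=cv2.cvtColor(P,cv2.COLOR_RGB2HSV)
top=ok&(W[...,2]>.162)&(W[...,2]<.185)
lk=W[top&(np.hypot(W[...,0]-.569,W[...,1]-.053)<.02)]; ck=W[top&(np.hypot(W[...,0]-.633,W[...,1]-.034)<.02)]
h=W[top&(abs(W[...,0]-.546)<.02)&(W[...,1]<.03)]
mid=lambda a:(np.percentile(a[:,:2],3,axis=0)+np.percentile(a[:,:2],97,axis=0))/2
print(len(lk),mid(lk),len(ck),mid(ck),len(h),h.min(0),h.max(0))
L=cv2.fitLine((h[:,:2]*1000).astype(np.float32),cv2.DIST_HUBER,0,.01,.01).ravel();print(L)
hy=(h[:,1].min()+h[:,1].max())/2; hx=L[2]/1000+(hy-L[3]/1000)*L[0]/L[1]
M=np.array([mid(lk),mid(ck),[hx,hy]]);B=np.array([[-60,105],[5,89.5],[-81,0]])/1000
f=lambda p:np.r_[((M-p[:2])@np.array([[np.cos(p[2]),-np.sin(p[2])],[np.sin(p[2]),np.cos(p[2])]])-B).ravel(),.1*(p[2]+.028)]
s=least_squares(f,[.627,-.055,-.028]);print(M,s.x,s.fun)
q=W[ok&(abs(W[...,2]-.125)<.005)&(W[...,0]>.5)&(W[...,0]<.75)&(abs(W[...,1]+.055)<.1)]
for y in np.arange(-.14,.0,.03):
    a=q[abs(q[:,1]-y)<.004]; print(y,a[:,0].min(),a[:,0].max())
save("w3",P)
E
```

```text
105 [0.57   0.0505] 107 [0.6339 0.0334] 631 [ 0.5399 -0.1203  0.1726] [0.5529 0.0125 0.1809]
[  0.0285   0.9996 546.2867 -51.2646]
[[ 0.57    0.0505]
 [ 0.6339  0.0334]
 [ 0.5462 -0.0539]] [ 0.627  -0.056  -0.0264] [ 0.0003 -0.     -0.0004  0.      0.0002 -0.      0.0002]
-0.14 0.5343360286509988 0.6979680161784193
-0.11000000000000001 0.5342379764522772 0.6974408729506775
-0.08000000000000002 0.5358356832023212 0.6979166065651773
-0.05000000000000002 0.5357152512667956 0.6997129576261105
-0.020000000000000018 0.5372462125718975 0.7014514250995536
```

View pics/w3.png

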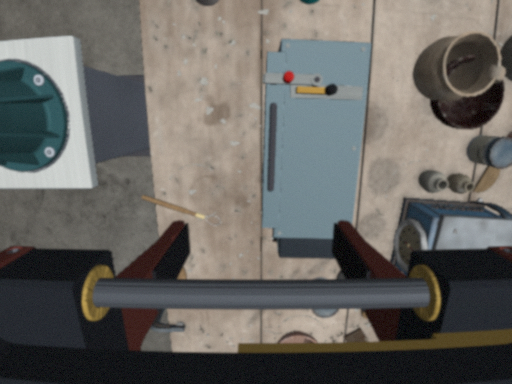

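The kiln fit residuals are under 0.5 mm. The picture shows the red knob at (289,76), the catch knob at (331,89) and the handle at (272,147). Catch and latch next.

```bash
cat >> h.py <<'E'
KX,KY,KA=.627,-.056,-.0264
def k2w(x,y,z):
    c,s=np.cos(KA),np.sin(KA); x,y=x/1000,y/1000
    return [KX+c*x-s*y,KY+s*x+c*y,z/1000]
QK=quat(KA)
def kl(x,y,z,vel=.1,th=None,q=None): return manip.line_to(k2w(x,y,z),q,vel,th)
def st(tag=""):
    s=monitor.sense(); p=s["ee_pos"]; c,n=np.cos(KA),np.sin(KA); dx,dy=p[0]-KX,p[1]-KY
    print(tag,"t=%.1f"%s["clock"],"kiln",np.round(1000*np.array([c*dx+n*dy,-n*dx+c*dy,p[2]]),1),"F",np.round(s["force"],1),"w",round(s["grip_width"],4))
def arc_latch(a0,a1,back,z=153,n=7,vel=.05):
    """push the latch knob; tool stays behind it in the direction of motion"""
    sg=np.sign(a1-a0)
    for a in np.linspace(a0,a1,n):
        kx,ky=-15-45*np.cos(a),105-45*np.sin(a); t=sg*np.array([np.sin(a),-np.cos(a)])
        d=8+back+10*abs(t[0])+13.5*abs(t[1])
        kl(kx-d*t[0],ky-d*t[1],z,vel)
E
python3 - <<'E'
from h import *
manip.close_gripper(10); st()
manip.reach(k2w(-24,89.5,210),QK); kl(-24,89.5,153); st("pre")
print(kl(31,89.5,153,.06,15)); st("catch")
kl(20,89.5,153);kl(20,89.5,210)
kl(-60,140,210,.2); kl(-60,140,153)
arc_latch(0,1.571,-1); st("latch")
x=-15-18; kl(x-8,60,153); kl(x-8,60,230)
manip.reach([.45,-.08,.45],quat(np.pi/2)); C=cam("wrist"); save("w4",C[0])
for t in("latch_knob","catch_knob"):
    for r in finder.mark_of(t,"wrist")[:2]: print(t,r, at_z(*r["position"],.172,C))
print(k2w(50,89.5,172),k2w(-15,60,172)); st()
E
```

```text
t=9.6 kiln [-96.3 -26.6 450. ] F [ 0.3 -0.3  0.5] w 0.0006
pre t=11.9 kiln [-23.6  89.4 153.4] F [ 0.4 -0.3 -0.5] w 0.0004
False
catch t=13.0 kiln [ 31.1  89.4 152.9] F [-0.   0.6 -0.1] w 0.0002
latch t=18.3 kiln [-33.2  60.3 152.7] F [-4.4  1.9  2.9] w 0.0003
latch_knob {'position': [368.2, 109.6], 'conf': 0.98} [0.61004225 0.00329291 0.172     ]
catch_knob {'position': [413.8, 88.2], 'conf': 0.63} [0.67670246 0.03532034 0.172     ]
[np.float64(0.6793451025586787), np.float64(0.03214896617726951), 0.172] [np.float64(0.6135890429053831), np.float64(0.004375046416597847), 0.172]
 t=21.2 kiln [-176.2  -28.5  449.4] F [-0.7 -0.6 -0. ] w 0.0005
```

View pics/w4.png

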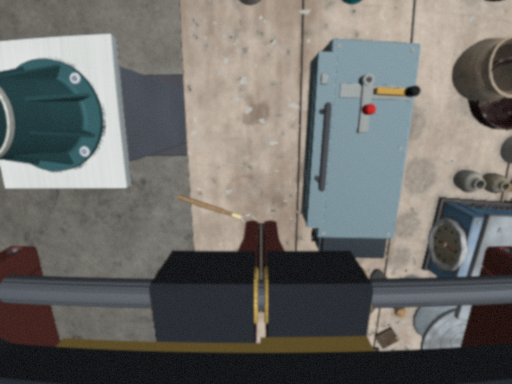

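```bash
cat >> h.py <<'E'
def bar(a,r=128.5,ph=.0857): return np.array([-70-r*np.sin(a+ph),45+r*np.cos(a+ph)])
E
python3 - <<'E'
from h import *
kl(-62,0,240,.2,q=QK) if 0 else manip.reach(k2w(-62,0,240),QK)
kl(-62,0,158); st("pre")
for a in np.linspace(0,.75,6):
    b=bar(a); kl(b[0]+14.5,0,b[1]-15,.08)
st("pulled"); b=bar(.75); kl(b[0]+18,0,b[1]-12); kl(b[0]+22,0,b[1]+30)
kl(b[0],0,b[1]+30); print(kl(b[0]-1,0,b[1]-15,.04,3)); st("touch")
z=monitor.sense()["ee_pos"][2]*1000-5.5; a0=np.arccos((z-45)/128.5)-.0857; print("a",a0)
for a in np.linspace(a0,1.571,7):
    b=bar(a); kl(b[0],0,b[1]+5,.08)
st("down"); b=bar(1.571); print(kl(b[0],0,b[1]+2,.02,15)); st("flat")
kl(b[0],0,150,.2)
manip.reach([.40,.22,.33],quat(np.pi/2)); C=cam("wrist"); save("w5",C[0])
for r in finder.mark_of("pot_pale_1","wrist"): print(r,at_z(*r["position"],0,C))
C=cam("scene"); save("s5",cv2.resize(C[0][130:330,130:400],None,fx=2.9,fy=2.9)); st()
E
```

```text
pre t=23.7 kiln [-6.150e+01 -1.000e-01  1.586e+02] F [ 0.5  0.8 -0.3] w 0.0004
pulled t=25.9 kiln [-150.    -0.2  116. ] F [ 3.1 -0.5 -3. ] w 0.0003
True
touch t=27.8 kiln [-167.4    0.3  132.4] F [-1.1  0.2 -0.5] w 0.0002
a 0.7944343666711287
down t=30.2 kiln [-196.9   -0.3   39.5] F [0.1 0.3 4.4] w 0.0005
True
flat t=30.4 kiln [-196.7   -0.3   38.6] F [-4.   0.6 21.9] w 0.0005
{'position': [282.4, 47.0], 'conf': 0.91} [0.43368308 0.39869151 0.        ]
{'position': [266.4, 164.3], 'conf': 0.85} [0.40888393 0.21102703 0.        ]
{'position': [238.1, 107.7], 'conf': 0.76} [3.61945264e-01 3.05388963e-01 5.55111512e-17]
{'position': [333.5, 122.8], 'conf': 0.72} [0.52098627 0.28119857 0.        ]
{'position': [388.9, 153.5], 'conf': 0.68} [0.62093741 0.23026685 0.        ]
 t=32.5 kiln [-234.2  269.   329. ] F [0.2 0.  0.5] w 0.0004
```

View pics/w5.png

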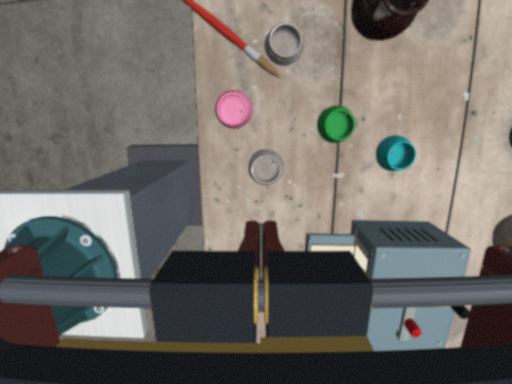

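View pics/s5.png

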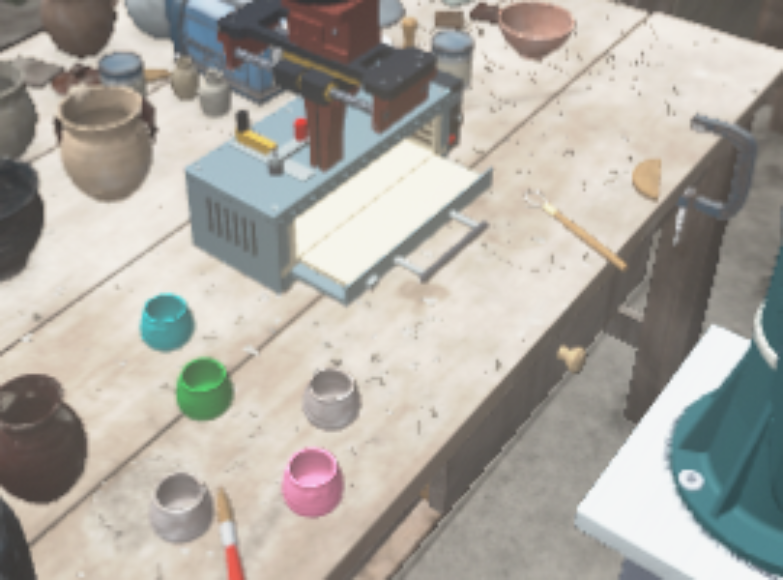

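Pot A has been knocked to about (0.409, 0.211), at pixel (266,166). Pot B is still in place at (285,44), and the door is down flat. Picking pot A now.

```bash
cat >> h.py <<'E'
QT=quat(KA,.52)
if R.from_quat(np.r_[QT[1:],QT[0]]).apply([0,0,1])[0]<0: QT=quat(KA,-.52)
def load(px,py,yaw,ky,lift=0):
    """grasp the pot at world px,py and set it down on the door at kiln y = ky"""
    manip.open_jaws(); manip.reach([px,py,.15],quat(yaw)); manip.line_to([px,py,.012+lift],vel=.12)
    manip.close_gripper(12); st("grip"); manip.line_to([px,py,.16])
    manip.reach(k2w(-150,ky,170),QK); kl(-90,ky,110); kl(-90,ky,59+1000*lift,.06,6); st("set")
    manip.open_jaws(); kl(-90,ky,150)
def shove(ky):
    manip.close_gripper(10); kl(-160,ky,150)
    manip.reach(k2w(-150,ky,100),QT); kl(-136,ky,60,.08); st("behind")
    print(kl(-66,ky,60,.04,15)); st("pushed"); kl(-136,ky,62); kl(-150,ky,150)
E
python3 - <<'E'
from h import *
load(.409,.211,0,20); C=cam("scene"); save("s6",cv2.resize(C[0][130:330,130:400],None,fx=2.9,fy=2.9))
shove(20)
C=cam("scene"); save("s7",cv2.resize(C[0][130:330,130:400],None,fx=2.9,fy=2.9))
E
```

```text
grip t=37.2 kiln [-224.8  261.2   12.2] F [-0.5 -0.6  3.3] w 0.0588
set t=40.7 kiln [-93.3  21.1  92.1] F [-0.6 -0.6  0. ] w 0.0589Traceback (most recent call last):
  File "<stdin>", line 3, in <module>
  File "h.py", line 52, in shove
    manip.reach(k2w(-150,ky,100),QT); kl(-136,ky,60,.08); st("behind")
    ~~~~~~~~~~~^^^^^^^^^^^^^^^^^^^^^
cell.IKError: the arm cannot take that pose within its joint ranges
```

```bash
python3 - <<'E'
from h import *
st()
for n in("scene","wrist"):
    C=cam(n)
    for r in finder.mark_of("pot_pale_1",n): print(n,r,at_z(*r["position"],.045,C))
    save("x"+n,cv2.resize(C[0][130:330,130:400],None,fx=2.9,fy=2.9) if n=="scene" else C[0])
for x in(-150,-170,-136,-110,-66):
  for p in(.2,.3,.4,.52): 
    for s in(1,-1): print(x,p,s,solver.inverse_kinematics(k2w(x,20,60),quat(KA,s*p)) is not None,end=' ')
E
```

```text
t=44.3 kiln [-159.1   19.8  150.3] F [-0.  -0.8 -0.9] w 0.0003
scene {'position': [238.4, 302.4], 'conf': 0.89} [0.32751075 0.33094008 0.045     ]
scene {'position': [256.9, 203.3], 'conf': 0.76} [ 0.54257385 -0.03496275  0.045     ]
scene {'position': [192.4, 308.4], 'conf': 0.7} [0.41076832 0.41776783 0.045     ]
scene {'position': [186.8, 246.5], 'conf': 0.64} [0.58482555 0.26643926 0.045     ]
scene {'position': [198.8, 266.6], 'conf': 0.58} [0.4982609  0.30351248 0.045     ]
wrist {'position': [260.1, 107.2], 'conf': 0.82} [ 0.54770755 -0.03366536  0.045     ]
wrist {'position': [10.6, 48.5], 'conf': 0.6} [0.61021088 0.191839   0.045     ]
wrist {'position': [403.3, 267.3], 'conf': 0.45} [ 0.38257533 -0.18122379  0.045     ]
-150 0.2 1 True -150 0.2 -1 True -150 0.3 1 True -150 0.3 -1 True -150 0.4 1 False -150 0.4 -1 True -150 0.52 1 False -150 0.52 -1 True -170 0.2 1 True -170 0.2 -1 True -170 0.3 1 True -170 0.3 -1 True -170 0.4 1 False -170 0.4 -1 True -170 0.52 1 False -170 0.52 -1 True -136 0.2 1 True -136 0.2 -1 True -136 0.3 1 True -136 0.3 -1 True -136 0.4 1 False -136 0.4 -1 True -136 0.52 1 False -136 0.52 -1 True -110 0.2 1 True -110 0.2 -1 True -110 0.3 1 True -110 0.3 -1 True -110 0.4 1 True -110 0.4 -1 True -110 0.52 1 False -110 0.52 -1 True -66 0.2 1 True -66 0.2 -1 True -66 0.3 1 True -66 0.3 -1 True -66 0.4 1 True -66 0.4 -1 True -66 0.52 1 False -66 0.52 -1 True
```

View pics/xscene.png

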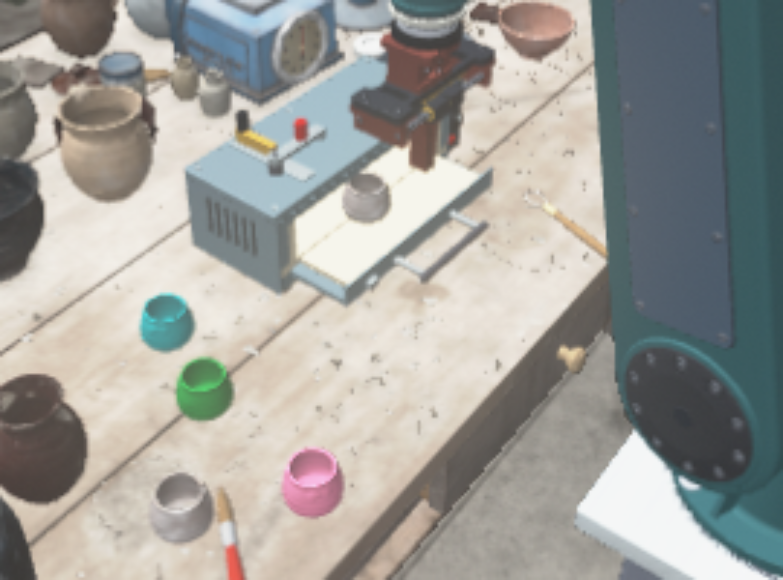

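The pot came down upright on the door at about kiln (-82, 20), pixel (365,197) in the crop. The force stop tripped early, so I'll drop that threshold. I'll push with a 0.3 rad tilt, which the arm can reach.

```bash
sed -i 's/,\.52)/,.3)/; s/,-\.52)/,-.3)/; s/,\.06,6); st("set")/,.06); st("set")/; s/kl(-66,ky,60,.04,15)/kl(-71,ky,60,.04,15)/; s/kl(-136,ky,/kl(-131,ky,/g' h.py; grep -n "def load" -A14 h.py
python3 - <<'E'
from h import *
shove(20.5)
manip.reach([.40,.22,.33],quat(np.pi/2)); C=cam("wrist")
for r in finder.mark_of("pot_pale_1","wrist"): print(r,at_z(*r["position"],0,C))
C=cam("scene"); save("s7",cv2.resize(C[0][130:330,130:400],None,fx=2.9,fy=2.9))
E
```

```text
44:def load(px,py,yaw,ky,lift=0):
45-    """grasp the pot at world px,py and set it down on the door at kiln y = ky"""
46-    manip.open_jaws(); manip.reach([px,py,.15],quat(yaw)); manip.line_to([px,py,.012+lift],vel=.12)
47-    manip.close_gripper(12); st("grip"); manip.line_to([px,py,.16])
48-    manip.reach(k2w(-150,ky,170),QK); kl(-90,ky,110); kl(-90,ky,59+1000*lift,.06); st("set")
49-    manip.open_jaws(); kl(-90,ky,150)
50-def shove(ky):
51-    manip.close_gripper(10); kl(-160,ky,150)
52-    manip.reach(k2w(-150,ky,100),QT); kl(-131,ky,60,.08); st("behind")
53-    print(kl(-71,ky,60,.04,15)); st("pushed"); kl(-131,ky,62); kl(-150,ky,150)
behind t=46.3 kiln [-130.9   20.6   60. ] F [ 0.  -0.4  0.5] w 0.0002
False
pushed t=47.9 kiln [-71.3  20.5  60. ] F [-0.1  0.3 -1. ] w 0.0007
{'position': [389.2, 148.9], 'conf': 0.86} [0.62103951 0.23838872 0.        ]
{'position': [331.6, 122.7], 'conf': 0.79} [5.18111227e-01 2.81559854e-01 5.55111512e-17]
{'position': [282.8, 43.0], 'conf': 0.72} [0.43452519 0.40492863 0.        ]
{'position': [234.1, 107.7], 'conf': 0.66} [0.35559004 0.30565064 0.        ]
```

View pics/s7.png

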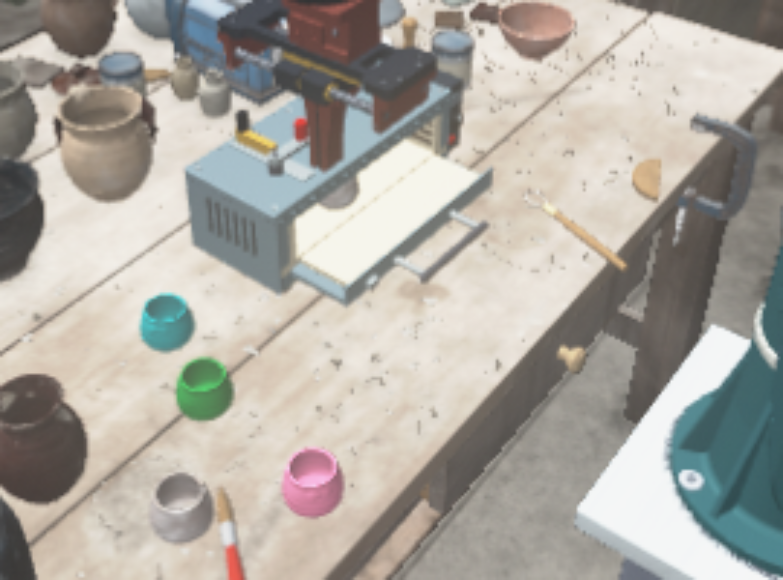

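Pot A is in the chamber at (340,190) in the crop. Now pot B at (0.433, 0.403), closing parallel to the brush.

```bash
python3 - <<'E'
from h import *
load(.433,.403,np.pi/4,-60)
C=cam("wrist")
for r in finder.mark_of("pot_pale_1","wrist")[:3]:
    w=at_z(*r["position"],.048,C); dx,dy=w[0]-KX,w[1]-KY; print(r["conf"],1000*(np.cos(KA)*dx+np.sin(KA)*dy),1000*(-np.sin(KA)*dx+np.cos(KA)*dy))
save("w8",C[0])
E
```

```text
grip t=55.4 kiln [-205.7  453.8   12.3] F [ 0.5 -1.2  3.7] w 0.0576
set t=60.4 kiln [-84.4 -59.9  60.8] F [ 5.2  5.4 11.9] w 0.0571
```

View pics/w8.png

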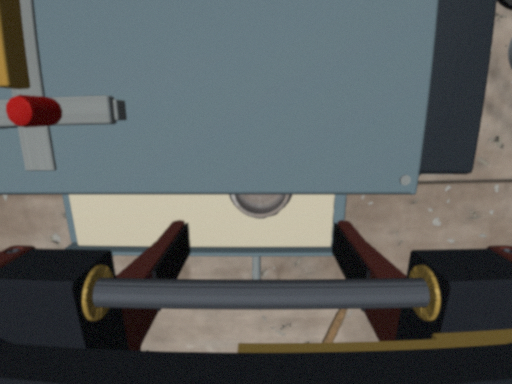

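Pot B stands on the door at (260,203), centred between the fingers and partly behind the roof edge. Shoving it in.

```bash
python3 - <<'E'
from h import *
shove(-60)
manip.reach([.36,-.07,.18],quat(KA-np.pi/2 if solver.inverse_kinematics([.36,-.07,.18],quat(KA,.3)) is None else KA,.3)) if 0 else None
for p,x,z in((.3,-190,190),(.3,-170,170),(.2,-170,170)):
    try: manip.reach(k2w(x,-20,z),quat(KA,p)); print(p,x,z); break
    except manip.IKError: pass
C=cam("wrist"); save("w9",C[0]); C=cam("scene"); save("s9",cv2.resize(C[0][130:330,130:400],None,fx=2.9,fy=2.9))
E
```

```text
behind t=65.6 kiln [-130.8  -59.9   60. ] F [0.1 0.4 0.5] w 0.0006
False
pushed t=67.3 kiln [-71.3 -60.   60. ] F [-0.1 -0.2  0. ] w 0.0004
0.3 -190 190
```

View pics/s9.png

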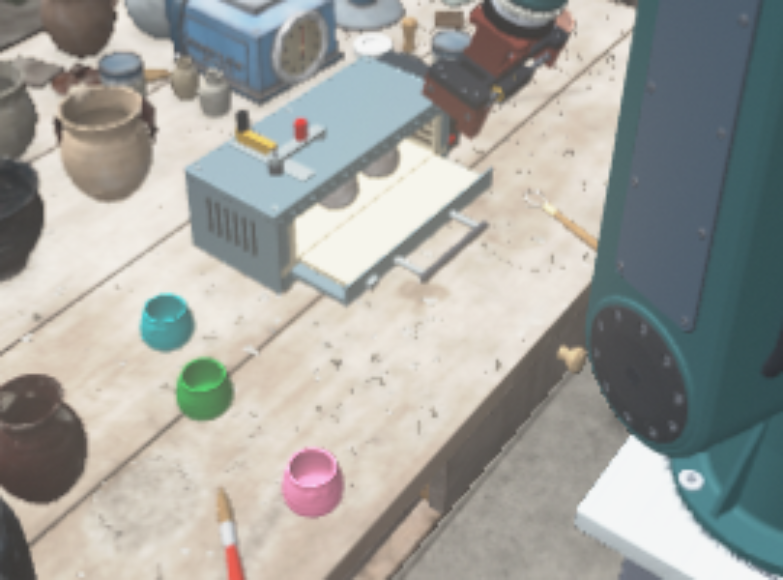

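Both pots are under the roof, at (340,190) and (380,160), and no other pots are in view. Now close the door: grip a stay and lift it partway, then push the bar from outside.

```bash
python3 - <<'E'
from h import *
def g(a,s=102): return -70-(s*np.sin(a)+11*np.cos(a)), 45+s*np.cos(a)-11*np.sin(a)-18.7+2
x,z=g(1.571); kl(-200,-20,200); manip.reach(k2w(x,55,120),QK); manip.open_jaws(); kl(x,55,z,.08); st("at stay")
manip.close_gripper(15); st("grip")
for a in np.linspace(1.571,.82,8)[1:]:
    x,z=g(a); kl(x,55,z,.06)
st("lifted"); manip.open_jaws(); kl(x+4,55,z+3); kl(x+4,55,200); manip.close_gripper(10)
b=bar(.82); kl(b[0]-35,0,200,.2); kl(b[0]-35,0,b[1]-12)
print(kl(b[0]-5,0,b[1]-12,.04,3)); st("touch"); 
s=monitor.sense()["ee_pos"]
C=cam("scene"); save("s10",cv2.resize(C[0][130:330,130:400],None,fx=2.9,fy=2.9))
E
```

```text
at stay t=73.2 kiln [-172.6   55.    17.4] F [-1.6  0.3 -1.6] w 0.0878
grip t=74.4 kiln [-172.    55.3   17.3] F [0.4 2.9 0.1] w 0.0082
lifted t=76.7 kiln [-152.3   55.3   91.1] F [-3.4  4.7  2.1] w 0.0086
False
touch t=83.2 kiln [-1.765e+02  1.000e-01  1.122e+02] F [-1.4  0.1 -0.5] w 0.0003
```

View pics/s10.png

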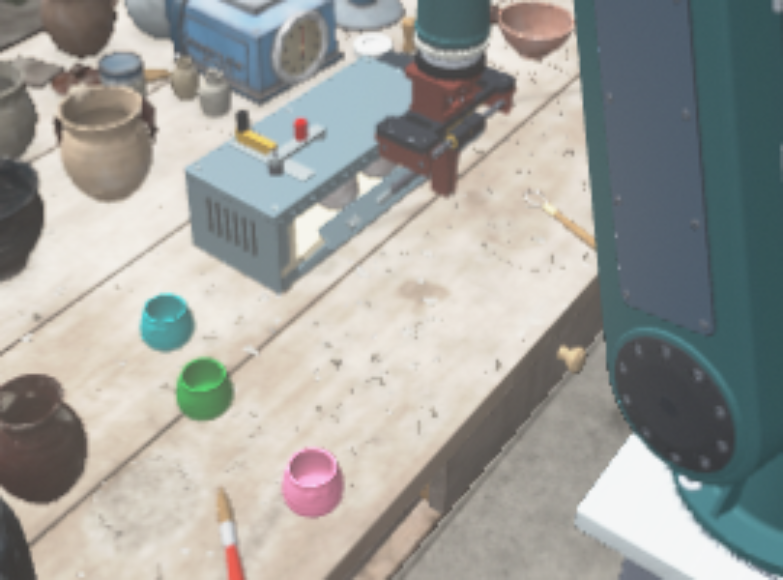

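The door is at about 45° and the finger touches the bar. Pushing it shut, then the latch and the catch.

```bash
python3 - <<'E'
from h import *
for a in np.linspace(.68,.02,7):
    b=bar(a); kl(b[0]-15,0,b[1]-12,.06)
st("near"); print(kl(bar(0)[0]-12,0,161,.03,15)); st("shut"); manip.dwell(.3)
kl(-120,0,161); kl(-120,0,235); kl(10,60,235,.2); kl(10,60,153)
arc_latch(1.571,-.03,-1); st("latch"); manip.dwell(.3)
kl(-60,78,153); kl(-60,78,235); kl(76,89.5,235,.2); kl(76,89.5,153)
print(kl(22,89.5,153,.06,15)); st("catch"); manip.dwell(.3)
kl(30,89.5,153); kl(30,89.5,235)
manip.reach([.42,-.08,.45],quat(np.pi/2)); C=cam("wrist"); save("w11",C[0]); st()
for t in("latch_knob","catch_knob","door_handle"):
    for r in finder.mark_of(t,"wrist")[:1]: print(t,r, at_z(*r["position"],.172,C))
print(k2w(-60,105,172),k2w(5,89.5,172),k2w(-81,0,172))
E
```

```text
near t=86.0 kiln [-9.740e+01 -1.000e-01  1.609e+02] F [-0.4  0.2  0.1] w 0.0006
True
shut t=86.2 kiln [-9.730e+01  1.000e-01  1.603e+02] F [-0.6  1.1 -0.4] w 0.0007
latch t=92.3 kiln [-61.   86.1 153. ] F [ 0.5 -0.4 -0.1] w 0.0008
False
catch t=96.7 kiln [ 24.3  89.5 153.5] F [ 6.2 -0.1 -1.6] w 0.0004
 t=99.9 kiln [-206.1  -29.4  449.4] F [-1.4 -0.3  0.6] w 0.0005
latch_knob {'position': [359.2, 79.3], 'conf': 0.83} [0.56360584 0.04600602 0.172     ]
catch_knob {'position': [404.2, 90.0], 'conf': 0.93} [0.63259649 0.0323684  0.172     ]
door_handle {'position': [344.5, 146.8], 'conf': 0.72} [ 0.54824328 -0.05228579  0.172     ]
[np.float64(0.5697925856013458), np.float64(0.05054722773409289), 0.172] [np.float64(0.6343607832479126), np.float64(0.03333682818399839), 0.172] [np.float64(0.5460282252406209), np.float64(-0.053861848387888024), 0.172]
```

View pics/w11.png

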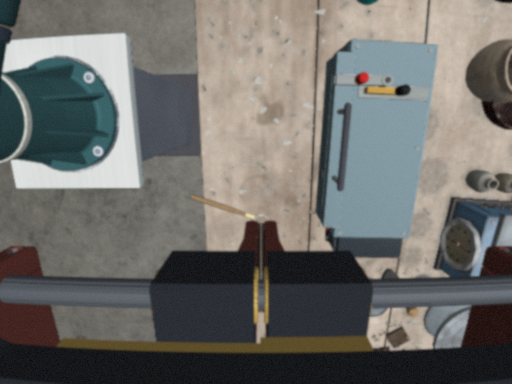

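```bash
python3 - <<'E'
from h import *
np.set_printoptions(precision=4,suppress=True)
manip.reach([.53,-.08,.45],quat(np.pi/2)); C=cam("wrist"); P,D,K,k1,T=C
v,u=np.mgrid[0:384,0:512]
pts=cv2.undistortPoints(np.stack([u,v],-1).reshape(-1,1,2).astype(np.float64),K,np.array([k1,0,0,0,0.])).reshape(384,512,2)
W=(np.stack([pts[...,0],-pts[...,1],-np.ones_like(u,float)],-1)*D[...,None])@T[:3,:3].T+T[:3,3]
top=(D>0)&(W[...,2]>.162)&(W[...,2]<.185)
mid=lambda a:(np.percentile(a[:,:2],3,axis=0)+np.percentile(a[:,:2],97,axis=0))/2
for n,c in(("latch",(-60,105)),("catch",(5,89.5))):
    k=k2w(*c,0); a=W[top&(np.hypot(W[...,0]-k[0],W[...,1]-k[1])<.02)]; print(n,len(a),mid(a),k[:2])
h=W[top&(abs(W[...,0]-.546)<.02)&(W[...,1]<.03)]
print(cv2.fitLine((h[:,:2]*1000).astype(np.float32),cv2.DIST_HUBER,0,.01,.01).ravel(), "shut before: 546.29 at -51.26")
st()
E
```

```text
latch 103 [0.57   0.0487] [np.float64(0.5697925856013458), np.float64(0.05054722773409289)]
catch 110 [0.6338 0.0335] [np.float64(0.6343607832479126), np.float64(0.03333682818399839)]
[  0.0263   0.9997 546.1653 -51.5389] shut before: 546.29 at -51.26
 t=100.6 kiln [-96.6 -26.4 449.6] F [ 1.   0.2 -0.4] w 0.0007
```

Against the closed pose measured at the start, the door and catch match to within 0.2 mm. The latch is about 0.04 rad off, inside the 0.1 limit. Handing in.

```bash
python3 -c "
from h import *
print(job_done())"
```

```text
the job is handed in; nothing more can be done
None
```

I loaded both pale pots into the kiln, shut the door, swung the latch back and pushed the catch home, then handed the job in at about 101 s; `job_done()` gave no verdict.

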